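# Put a nested pair of press tubes away in the adapter carousel

### The arm

A 6-joint arm with a two-finger parallel gripper is mounted at the origin on the work surface. World frame = base frame: x ahead of the robot, y to its left, z up, the work surface at z = 0. Lengths are in mm, angles in rad, forces in N, time in s.
With the tool pointing down it reaches from about 350 to 875 mm from the base axis. Payload 4.2 kg.
Tool frame: the origin (TCP) lies midway between the tips of the shut fingers; the grasp point (between the pads) lies 19 mm behind it (arm.tcp_to_grasp is the distance from the TCP to the grasp point, in mm); z points along the fingers, y is the line along which they close (so a half turn about z gives the same grasp; the last joint's range is limited). The gripper opens to 85 mm and grips with 20 to 120 N. Pads are 22 mm wide; open, the fingers measure 114 mm over their backs; the gripper's body (76 mm by 85 mm) begins 54 mm behind the grasp point. The pads swing forward as they close: fully open they stand 13 mm farther back than shut.
Start: joints at [1.433, 0.385, 0.008, 0, -1.194, -0.259], TCP at [241.51, 576.431, 231.312] pointing down, gripper open.
Joint ranges: [-3.14, 3.14], [-1.21, 2.06], [-1.07, 1.41], [-3.16, 2.05], [-2.99, -0.16], [-3.1, 3.1]. Speed limits (rad/s): [2.79, 2.79, 3.14, 3.14, 3.14, 3.14].

### API

Orientations are given as a unit quaternion [x, y, z, w].
In Python, from bench import arm gives the robot as it stands.
- The arm moves only by the tool arm_command, never from a script. Its argument "rows" is a list of rows, each a list of 2 entries, a list of its own where there are three numbers: the shift along the tool's x, y, z as a fraction of full scale, then the turn, a rotation vector about the tool's x, y, z as a fraction of full scale. In form: [[[x, y, z], [wx, wy, wz]], ...]. A call has 1 to 5 rows; each row is the pose to reach, as a shift and turn from the pose commanded when the call began, along the tool's axes at that moment, turning the shorter way round; what a row does not reach only later rows make up. Full scale, the value 1, is 0.25 m for a shift and 180 degrees for a turn. A row lasts 1/10 s, in which the tool goes at most 50 mm and 8.59 degrees, less where a joint would pass 70% of its speed; a pose out of reach is approached as far as the arm can. A call with a number of a shift or a turn outside -1 to 1 is refused whole. A call with a gripper value outside its range is refused whole. "grip" is the opening, from 0 (shut) to 1 (fully open), set as the call begins (left out, the last holds). The fingers move at their own pace and stop on an object; the grip force is fixed at half the most. Time passes only in rows, so rows that repeat a pose let the fingers close. It gives the time, the measured TCP pose, the force, the opening and the grip force at its end, in the units of the state.
- arm.read_state(): the state, without advancing time (a new reading comes with each control period).
- arm.get_image(name): name is "scene" or "top"; returns (picture, depth): 480x640x3 uint8, blue, green, red; 480x640 float32, mm along the optical axis (not along the pixel's ray), 0 where there is no reading.
- arm.camera_info(name): a dict with "fx", "fy", "cx", "cy" (pixels), "k1" (the pictures are not rectified: a ray, as slopes to the right and down, at radius r is drawn at 1 + k1 r^2 times it, then the intrinsics apply), "extrinsics" (4x4, takes a point from camera to world coordinates). Camera axes: x right, y down, z forward; pixel columns grow to the right and rows downward; lengths in mm; the calibration is good to about 2 mm. A picture is of the moment at which its call begins. camera_info takes no time and is no camera call.
- arm.job_done(): hands the job in; it is judged then, once.
Trained networks look in the newest picture that a camera, given by its name, has taken for a name from the list of things; names that differ only in an ending like _2 or _b are one class to them, and where a whole thing is asked for, a point or a joint stands for the part that bears it (a point fixed in the world has none). Each returns a list of dicts, best first, with "score" (0 to 1); they miss things now and then, are a little off and sometimes report something else, mostly with a low value. They report only what shows in the picture. A call takes as long as a camera call. They do not tell look-alikes from the thing itself.
- arm.spot_in(camera, query): "position" ([column, row] in pixels, amid what is visible of it).
The state is a dict: "clock": time; "joints": joint angles; "joint_vel": joint speeds; "joint_efforts": joint torques, N m; "position": TCP position; "ee_rot": TCP orientation; "contact_force": force on the tool from outside, world axes, zero at the start; "wrist_torque": the same for the moment, N m; "gripper_width": finger opening in mm; "grasp_force": force on a finger pad.
Only numpy, scipy, OpenCV 4.12 (cv2) and the standard library are available. Lean on these libraries where they do the work, as an engineer would, in place of code of your own. Each camera call takes 0.05 s, during which the arm holds its last target. There are 200 camera calls.

### The job

First turn the adapter carousel until the empty bay stands at the pointer on the base and the stop has clicked in. Then draw the small press tube out of the large one and stand both in that bay, the large tube in its outer compartment and the small one in its inner compartment: set them down upright without dropping them. Leave the carousel at that stop and do not disturb the other things on the bench.

Things in the scene. Friction and masses are not known exactly. Their poses are not given: they have to be found in the camera images.
- stand: The fixed base of the carousel, a dark steel disc 250 mm across with a tongue at its front (its -x side) that carries an upright pointer bracket 190 mm from the axis, 46 mm high, 40 mm wide. Origin: on the carousel's upright axis, at bench height; its -x axis points to the pointer. It cannot move.
- carousel (a joint): Angle of the red tray (330 mm across), rad, counterclockwise from above, no end stops; 0 or a whole turn: empty bay at the pointer. Below, a spring roller drops into six notches 60 degrees apart. Within about 4.5 degrees of a notch it pulls the tray home; elsewhere the tray stays as left (drag 0.1 N m). Leaving a notch takes about 1 N m, 8 N at the knob.
- bay_mark (a point): Point on the tray's rim, in the middle of the empty bay, 163.5 mm from the axis, 50 mm above the bench (the rim's top). The tray has six equal wedge bays; the other five hold low steel adapters (at most 28 mm tall, fixed to the tray).
- index_mark (a point): Point of the stand right at the pointer, 163.5 mm from the axis and 50 mm above the bench: bay_mark meets it when the empty bay is at its stop.
- knob_grip (a point): Middle of the tray's black hand knob: upright, round, 26 mm in diameter, from 56 to 100 mm above the bench, spinning freely on its pin. It stands on the tray 130 mm from the axis, on a divider 90 degrees counterclockwise (from above) of the empty bay's middle. This point is on its axis, 80 mm above the bench.
- outer_floor (a point): Middle of the floor of the empty bay's outer compartment, 122 mm from the axis, 32 mm above the bench. The compartment reaches from 80 to 162 mm from the axis and is bounded by thin radial dividers 30 degrees either side; all walls stand 18 mm above the floor. Its x axis points along the bay from the rim to the axis.
- inner_floor (a point): Middle of the floor of the empty bay's inner compartment, 54 mm from the axis, 32 mm above the bench, between the hub (28 mm radius, 20 mm above the floor, nut 10 mm higher) and the 18 mm high round wall at 78 to 80 mm; dividers 30 degrees either side. A centred small tube has about 5 mm of room all round.
- large_tube: Large press tube: plain steel tube open at both ends, outside diameter 60 mm, bore 50 mm, 60 mm tall, about 0.4 kg, standing upright on the bench at the start. Origin: centre of its lower end, z up along its axis.
- small_tube: Small press tube: plain steel tube open at both ends, outside diameter 38 mm, bore 28 mm, 90 mm tall, about 0.4 kg. At the start it stands on the bench inside the large tube, so that its upper 30 mm stick out. Origin: centre of its lower end, z up along its axis.
- oil_filter: Bystander: black oil filter, 76 mm in diameter, 90 mm tall, upright. Origin: centre of its underside.
- grease_tub: Bystander: open white plastic tub, 90 mm across, 70 mm tall. Origin: centre of its underside.
- wrench: Bystander: steel wrench, about 200 mm long, lying flat. Origin: middle of its underside.
- c_frame: Bystander: heavy dark steel C-frame press with its screw, about 360 mm long over the screw, 140 mm deep, 38 mm high, lying flat beyond the carousel. Origin: on the bench below the axis of its screw, midway between the two arms of the C.
Mind the look-alikes: they are no part of the job. What is shaped like the large_tube but purple is not meant.

How it is judged (in metres and radians):
On the way:
1. the empty bay stands at the pointer, clicked into its stop, with both tubes still nested on the bench (horizontal distance between bay_mark and index_mark below 0.008 m and horizontal distance between small_tube and large_tube below 0.015 m and height (world z) of each of small_tube, large_tube below 0.01 m), for 0.3 s.
At the end, for the whole second after the job is handed in: The empty bay is in its stop at the pointer (marks within 8 mm); the large tube stands upright (within 3.4 degrees) on the floor of its outer compartment, the small tube likewise in its inner compartment (bases within 4 mm of the floor), both at rest and let go (horizontal distance between bay_mark and index_mark below 0.008 m and horizontal distance between large_tube and outer_floor below 0.035 m and z of large_tube in the frame of outer_floor below 0.004 m and angle between each of large_tube, small_tube's own z axis and vertical below 0.06 rad and linear speed of each of large_tube, small_tube below 0.02 m/s and horizontal distance between small_tube and inner_floor below 0.015 m and z of small_tube in the frame of inner_floor below 0.004 m); the robot touches nothing.
It fails at once if a tube is dropped into the tray (faster than 0.55 m/s within 20 mm of its floor) ((linear speed of large_tube above 0.55 m/s and horizontal distance between large_tube and stand below 0.16 m and z of large_tube in the frame of outer_floor below 0.02 m) or (linear speed of small_tube above 0.55 m/s and horizontal distance between small_tube and stand below 0.16 m and z of small_tube in the frame of inner_floor below 0.02 m)).
It fails at once if a tube is knocked over (angle between any of large_tube, small_tube's own z axis and vertical above 0.8 rad).
It fails at once if another thing on the bench is pushed aside by more than 30 mm (distance of any of oil_filter, grease_tub, wrench, c_frame from where it was at the start of the episode above 0.03 m).
It also fails if it takes over 72 s, if anything falls off the work surface, if the arm or the gripper's body presses on something with over 40 N, if the wrist force passes 120 N, or if a joint passes its speed limit or range.

## Working session

There is one attempt and no reset: what is moved stays moved. The work goes in short steps, Python scripts to look and compute and a tool call to move; the robot and the scene stay as the last step left them, time stands still between calls to the robot, and variables do not carry over. Pictures are saved under pics/ and viewed, at most 10 in all, crops included, and the job is handed in when it is done.

Besides the shell and the picture viewer there is one more tool, called after "Call:" in YAML: its name, and indented under it one key for each argument. arm_command: Moves the arm, as the interface text tells. Shift numbers are shares of 0.25 m and turn numbers shares of 180 degrees, none past 1 either way. Its arguments: {"type":"object","properties":{"rows":{"type":"array","items":{"type":"array"}},"grip":{"type":"number"}},"required":["rows"]}

```bash
mkdir -p pics; cat > h.py <<'E'
import numpy as np, cv2
from scipy.spatial.transform import Rotation as R
from bench import arm
def cam(n):
    c=arm.camera_info(n);return c,np.array(c["extrinsics"])
def world(n,uv,z=None,depth=None):
    """pixel(s)->world, on plane z or with depth"""
    c,E=cam(n);uv=np.atleast_2d(np.array(uv,float))
    d=np.c_[(uv[:,0]-c["cx"])/c["fx"],(uv[:,1]-c["cy"])/c["fy"]];u=d.copy()
    for _ in range(20):u=d/(1+c["k1"]*(u**2).sum(1,keepdims=True))
    r=np.c_[u,np.ones(len(u))]
    if depth is not None:return (r*np.atleast_1d(depth)[:,None])@E[:3,:3].T+E[:3,3]
    w=r@E[:3,:3].T;s=(z-E[2,3])/w[:,2]
    return w*s[:,None]+E[:3,3]
def cloud(n,dep):
    v,u=np.indices(dep.shape);m=dep>0
    P=np.full(dep.shape+(3,),np.nan);P[m]=world(n,np.c_[u[m],v[m]],depth=dep[m]);return P
E
python3 - <<'E'
from h import *
for n in("scene","top"):
    im,d=arm.get_image(n);cv2.imwrite(f"pics/{n}0.png",im);np.save(f"{n}0.npy",d)
    print(n,cam(n)[1].round(2).tolist())
for q in["large_tube","small_tube","knob_grip","bay_mark","outer_floor","inner_floor","stand","oil_filter","grease_tub","wrench","c_frame"]:
    for r in arm.spot_in("top",q)[:3]:print(q,np.round(r["position"]),round(r["score"],2))
s=arm.read_state();print(s["clock"],s["position"],s["ee_rot"],R.from_quat(s["ee_rot"]).as_matrix().round(3))
E
```

```text
scene [[-0.7, 0.38, -0.6, 1220.19], [0.71, 0.39, -0.58, 609.18], [0.01, -0.84, -0.55, 617.3], [0.0, 0.0, 0.0, 1.0]]
top [[0.01, -0.99, 0.1, 456.8], [-1.0, -0.01, -0.01, 18.97], [0.01, -0.1, -0.99, 1298.94], [0.0, 0.0, 0.0, 1.0]]
large_tube [141. 297.] 0.97
large_tube [174. 246.] 0.57
small_tube [184. 285.] 0.58
small_tube [304. 247.] 0.51
small_tube [308. 246.] 0.4
knob_grip [306. 248.] 0.61
bay_mark [309. 245.] 0.95
outer_floor [305. 250.] 0.56
inner_floor [306. 246.] 0.71
inner_floor [168. 182.] 0.37
stand [306. 248.] 0.84
stand [329. 140.] 0.17
oil_filter [439. 262.] 0.71
oil_filter [305. 245.] 0.62
grease_tub [172. 186.] 0.92
grease_tub [194. 288.] 0.33
wrench [454. 204.] 0.74
c_frame [325. 140.] 0.61
c_frame [303. 249.] 0.24
0.65 [241.49522909 576.41739613 231.30401296] [ 9.80381738e-01 -1.97108212e-01 -1.10277082e-05  1.97631006e-05] [[ 0.922 -0.386 -0.   ]
 [-0.386 -0.922 -0.   ]
 [-0.     0.    -1.   ]]
```

View pics/top0.png

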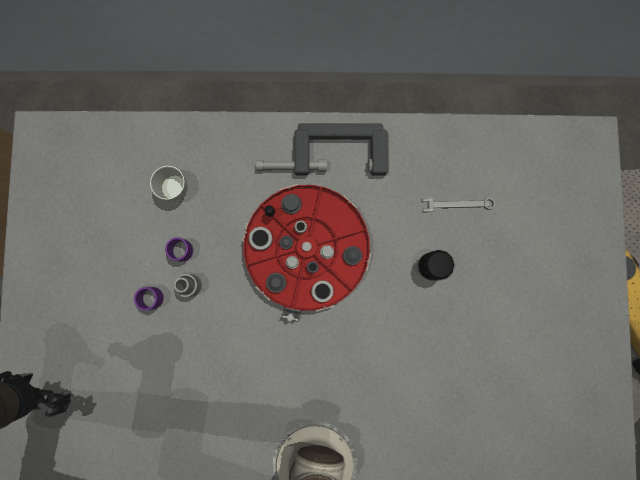

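View pics/scene0.png

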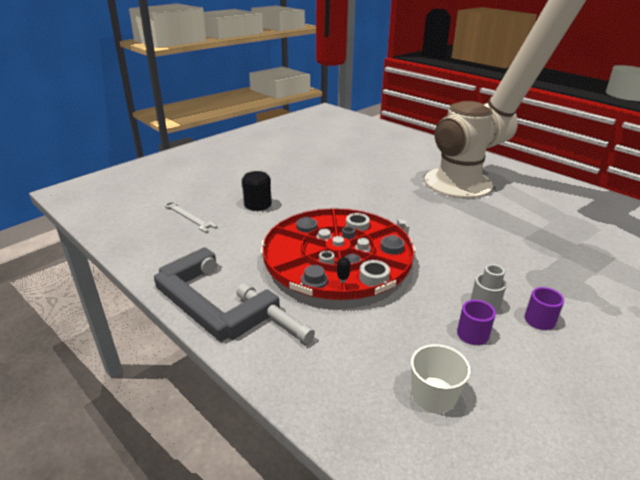

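```bash
python3 - <<'E'
from h import *
d=np.load("top0.npy");im=cv2.imread("pics/top0.png");P=cloud("top",d)
def reg(u0,u1,v0,v1,z0,z1):
    m=np.zeros(d.shape,bool);m[v0:v1,u0:u1]=1
    return m&(P[...,2]>z0)&(P[...,2]<z1)
print("bench z",np.nanmedian(P[350:400,380:420,2]))
b,g,r=[im[...,i].astype(int) for i in range(3)]
red=((r>110)&(g<60)&(b<60)).astype(np.uint8)
cs,_=cv2.findContours(red,0,1);c=max(cs,key=cv2.contourArea)[:,0]
W=world("top",c,50);(cx,cy),rad=cv2.minEnclosingCircle(W[:,:2].astype(np.float32))
A=np.c_[2*W[:,:2],np.ones(len(W))];s=np.linalg.lstsq(A,(W[:,:2]**2).sum(1),rcond=None)[0]
print("carousel",cx,cy,rad,s[:2],np.sqrt(s[2]+s[0]**2+s[1]**2))
C=s[:2]
for n,a in dict(knob=(255,285,200,225,85,120),pointer=(275,305,310,330,30,60),small=(170,205,270,305,80,105),large=(170,205,265,305,50,70)).items():
    m=reg(*a);p=P[m];
    if len(p):
        print(n,len(p),p.mean(0).round(1),np.ptp(p,0).round(1),"mid",((p.max(0)+p.min(0))/2).round(1),"rad/ang",np.hypot(*(p.mean(0)[:2]-C)).round(1),np.degrees(np.arctan2(*(p.mean(0)[:2]-C)[::-1])).round(2))
for n,a in dict(p1=(130,165,280,315,40,75),p2=(160,195,230,265,40,75),tub=(145,190,160,210,50,80),filt=(410,460,240,285,70,100)).items():
    p=P[reg(*a)];print(n,p.mean(0).round(1))
big=cv2.resize(im[170:335,130:390],None,fx=3,fy=3,interpolation=cv2.INTER_CUBIC);cv2.imwrite("pics/crop0.png",big)
E
```

```text
bench z -0.661791572574316
carousel 561.5593872070312 25.315885543823242 163.08920288085938 [559.86759043  25.30624306] 121.704625437894
knob 82 [649.6 118.2  95.4] [24.6 22.8 16.3] mid [650.7 118.4  93.8] rad/ang 129.2 45.97
pointer 63 [381.3  62.5  46.6] [28.4 54.3 18.2] mid [384.7  56.6  42.6] rad/ang 182.4 168.24
small 101 [460.6 336.7  87.6] [35.1 37.3 16. ] mid [460.  336.6  88.2] rad/ang 326.8 107.69
large 176 [460.  329.5  58.5] [56.3 57.6 19.6] mid [460.1 333.6  60.1] rad/ang 320.2 108.18
p1 [424.9 436.3  54. ]
p2 [553.5 359.6  54.8]
tub [729.8 395.   63.3]
filt [ 515.4 -308.    85.6]
```

View pics/crop0.png

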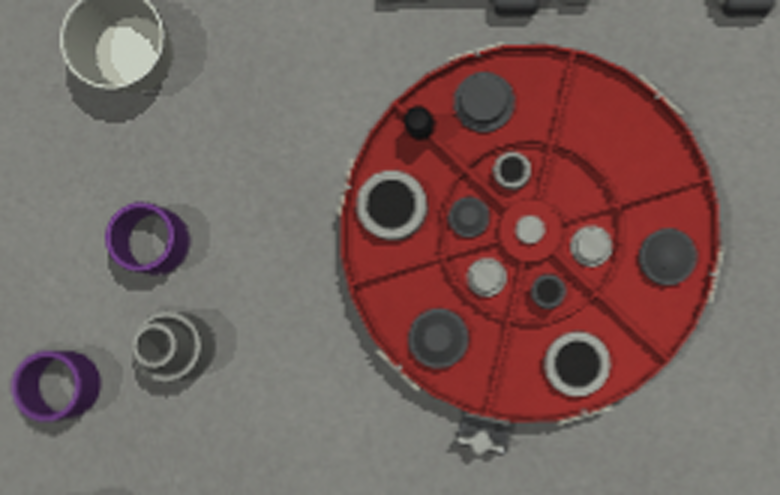

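The empty bay is at the upper right (crop about 640,130). The knob is at (418,122) and the pointer at (482,437) in the crop. The grey nested tubes are at (170,345), with the two purple look-alikes beside them. The tray has to turn about 148° clockwise, so I'll head for the knob.

Call:
arm_command:
  rows:
    - [[0.74,0.35,0],[0,0,0]]
    - [[0.74,0.35,0],[0,0,0]]
    - [[0.74,0.35,0],[0,0,0]]
    - [[0.74,0.35,0],[0,0,0]]
    - [[0.74,0.35,0],[0,0,0]]
  grip: 1

```text
clock: 1.15
position: [380.8, 420.5, 231.7]
ee_rot: [0.98, -0.2, 0.0, 0.0]
contact_force: [-0.0, 0.5, -0.3]
gripper_width: 85.3
grasp_force: 0.0
```

Call:
arm_command:
  rows:
    - [[0.74,0.35,0],[0,0,0]]
    - [[0.74,0.35,0],[0,0,0]]
    - [[0.74,0.35,0],[0,0,0]]
    - [[0.74,0.35,0],[0,0,0]]
    - [[0.74,0.35,0],[0,0,0]]

```text
clock: 1.65
position: [517.7, 268.7, 231.2]
ee_rot: [0.98, -0.2, 0.0, 0.0]
contact_force: [0.5, 0.5, -0.9]
gripper_width: 85.4
grasp_force: 0.0
```

Call:
arm_command:
  rows:
    - [[0.74,0.35,0],[0,0,0]]
    - [[0.74,0.35,0],[0,0,0]]
    - [[0.74,0.35,0],[0,0,0]]
    - [[0.74,0.35,0],[0,0,0]]
    - [[0.74,0.35,0],[0,0,0]]

```text
clock: 2.15
position: [654.5, 116.5, 230.3]
ee_rot: [0.98, -0.199, 0.0, 0.0]
contact_force: [-0.7, -0.1, -0.7]
gripper_width: 85.4
grasp_force: 0.0
```

Call:
arm_command:
  rows:
    - [[0,0,0.3],[0,0,0]]
    - [[0,0,0.3],[0,0,0]]
    - [[0,0,0.3],[0,0,0]]
    - [[0,0,0.3],[0,0,0]]

```text
clock: 2.55
position: [652.4, 120.7, 157.0]
ee_rot: [0.981, -0.196, 0.0, 0.0]
contact_force: [0.9, 0.3, -0.8]
gripper_width: 85.2
grasp_force: 0.0
```

Call:
arm_command:
  rows:
    - [[-0.004,0.008,0.18],[0,0,0]]
    - [[-0.004,0.008,0.36],[0,0,0]]
    - [[-0.004,0.008,0.36],[0,0,0]]
    - [[-0.004,0.008,0.36],[0,0,0]]

```text
clock: 2.95
position: [651.8, 119.1, 68.6]
ee_rot: [0.981, -0.196, 0.001, -0.0]
contact_force: [0.4, -0.0, 1.5]
gripper_width: 85.5
grasp_force: 0.0
```

Call:
arm_command:
  rows:
    - [[0,0,0],[0,0,0]]
    - [[0,0,0],[0,0,0]]
    - [[0,0,0],[0,0,0]]
    - [[0,0,0],[0,0,0]]
    - [[0,0,0],[0,0,0]]
  grip: 0

```text
clock: 3.45
position: [652.7, 119.8, 68.2]
ee_rot: [0.98, -0.197, 0.003, -0.002]
contact_force: [2.3, 3.5, 2.4]
gripper_width: 24.3
grasp_force: 58.9
```

```bash
cat >> h.py <<'E'
def rows(targets,start=None,yaw=None):
    """world TCP targets -> tool shares from start pose (yaw: absolute tool-x heading, deg)"""
    s=arm.read_state();p=np.array(s["position"] if start is None else start)
    M=R.from_quat(s["ee_rot"]).as_matrix();t=np.degrees(np.arctan2(M[1,0],M[0,0]))
    w=0 if yaw is None else -(yaw-t)/180
    print("clock",s["clock"],"pos",p.round(1),"heading",t.round(2),"turn z",round(w,4),"w",round(s["gripper_width"],1))
    for q in np.atleast_2d(targets):print(np.round(M.T@(q-p)/250,3).tolist())
E
python3 - <<'E'
from h import *
s=arm.read_state();print(s["position"],s["gripper_width"],s["grasp_force"],s["contact_force"])
C=np.array([561.5,25.3]);v=np.array(s["position"][:2])-C;r=np.hypot(*v);a=np.arctan2(v[1],v[0]);print(r,np.degrees(a))
z=s["position"][2];r=130
for k in range(5):
    prev=None
    A=np.radians(46.3-30*k-6*np.arange(6))
    T=np.c_[C[0]+r*np.cos(A),C[1]+r*np.sin(A),np.full(6,z)]
    rows(T[1:],T[0])
E
```

```text
[652.72457504 119.80322816  68.24833679] 24.32481952355419 58.89874756336212 [2.28493315 3.4874026  2.35095969]
131.3498504887884 46.01133741527756
clock 3.45 pos [651.3 119.3  68.2] heading -22.67 turn z 0 w 24.3
[0.05, 0.022, 0.0]
[0.097, 0.049, 0.0]
[0.141, 0.081, 0.0]
[0.181, 0.118, 0.0]
[0.218, 0.158, 0.0]
clock 3.45 pos [686.3  61.8  68.2] heading -22.67 turn z 0 w 24.3
[0.032, 0.044, -0.0]
[0.059, 0.091, -0.0]
[0.081, 0.141, -0.0]
[0.098, 0.193, -0.0]
[0.109, 0.246, -0.001]
clock 3.45 pos [687.8  -5.5  68.2] heading -22.67 turn z 0 w 24.3
[0.006, 0.054, -0.0]
[0.006, 0.109, -0.0]
[-0.0, 0.163, -0.001]
[-0.011, 0.216, -0.001]
[-0.028, 0.268, -0.001]
clock 3.45 pos [655.5 -64.5  68.2] heading -22.67 turn z 0 w 24.3
[-0.022, 0.05, -0.0]
[-0.049, 0.097, -0.001]
[-0.081, 0.141, -0.001]
[-0.118, 0.181, -0.001]
[-0.158, 0.218, -0.002]
clock 3.45 pos [598.  -99.5  68.2] heading -22.67 turn z 0 w 24.3
[-0.044, 0.032, -0.0]
[-0.091, 0.059, -0.001]
[-0.141, 0.081, -0.001]
[-0.193, 0.098, -0.001]
[-0.246, 0.109, -0.002]
```

Call:
arm_command:
  rows:
    - [[0.05,0.022,0],[0,0,0]]
    - [[0.097,0.049,0],[0,0,0]]
    - [[0.141,0.081,0],[0,0,0]]
    - [[0.181,0.118,0],[0,0,0]]
    - [[0.218,0.158,0],[0,0,0]]

```text
clock: 3.95
position: [688.0, 61.6, 68.2]
ee_rot: [0.981, -0.196, 0.003, -0.001]
contact_force: [-0.7, 11.6, 9.1]
gripper_width: 24.3
grasp_force: 59.5
```

Call:
arm_command:
  rows:
    - [[0.032,0.044,0],[0,0,0]]
    - [[0.059,0.091,0],[0,0,0]]
    - [[0.081,0.141,0],[0,0,0]]
    - [[0.098,0.193,0],[0,0,0]]
    - [[0.109,0.246,0],[0,0,0]]

```text
clock: 4.45
position: [689.0, -6.7, 68.2]
ee_rot: [0.98, -0.197, 0.003, -0.001]
contact_force: [3.1, 3.6, 5.1]
gripper_width: 24.3
grasp_force: 59.4
```

Forces are small, so I'll continue.

Call:
arm_command:
  rows:
    - [[0.006,0.054,0],[0,0,0]]
    - [[0.006,0.109,0],[0,0,0]]
    - [[0,0.163,0],[0,0,0]]
    - [[-0.011,0.216,0],[0,0,0]]
    - [[-0.028,0.268,0],[0,0,0]]

```text
clock: 4.95
position: [655.5, -66.0, 68.2]
ee_rot: [0.98, -0.197, 0.002, -0.001]
contact_force: [2.0, 9.2, 7.2]
gripper_width: 24.5
grasp_force: 59.6
```

Call:
arm_command:
  rows:
    - [[-0.022,0.05,0],[0,0,0]]
    - [[-0.049,0.097,0],[0,0,0]]
    - [[-0.081,0.141,0],[0,0,0]]
    - [[-0.118,0.181,0],[0,0,0]]
    - [[-0.158,0.218,0],[0,0,0]]

```text
clock: 5.45
position: [597.7, -99.9, 68.2]
ee_rot: [0.98, -0.197, 0.002, -0.001]
contact_force: [0.2, 10.3, 9.5]
gripper_width: 24.1
grasp_force: 59.7
```

Call:
arm_command:
  rows:
    - [[-0.044,0.032,0],[0,0,0]]
    - [[-0.091,0.059,0],[0,0,0]]
    - [[-0.141,0.081,0],[0,0,0]]
    - [[-0.193,0.098,0],[0,0,0]]
    - [[-0.22,0.105,0],[0,0,0]]

```text
clock: 5.95
position: [536.2, -101.9, 68.1]
ee_rot: [0.98, -0.197, 0.001, -0.001]
contact_force: [-0.5, 11.8, 11.7]
gripper_width: 24.8
grasp_force: 60.0
```

```bash
python3 - <<'E'
from h import *
s=arm.read_state();p=np.array(s["position"]);print(p,s["contact_force"],s["gripper_width"])
im,d=arm.get_image("top");np.save("top1.npy",d);cv2.imwrite("pics/top1.png",im)
cv2.imwrite("pics/crop1.png",cv2.resize(im[170:335,160:390],None,fx=3,fy=3,interpolation=cv2.INTER_CUBIC))
# axis through TCP readings on the arc
A=np.array([[652.7,119.8],[688,61.6],[689,-6.7],p[:2]])
x=np.linalg.lstsq(np.c_[2*A,np.ones(4)],(A**2).sum(1),rcond=None)[0];print("axis",x[:2],np.sqrt(x[2]+x[0]**2+x[1]**2))
v=p[:2]-x[:2];print("knob ang",np.degrees(np.arctan2(v[1],v[0])))
E
```

```text
[ 536.23979912 -101.87391112   68.10867463] [-0.51700513 11.80821211 11.70607814] 24.84864414233042
axis [562.87960079  25.56446575] 130.19147805992517
knob ang -101.80712414417128
```

View pics/crop1.png

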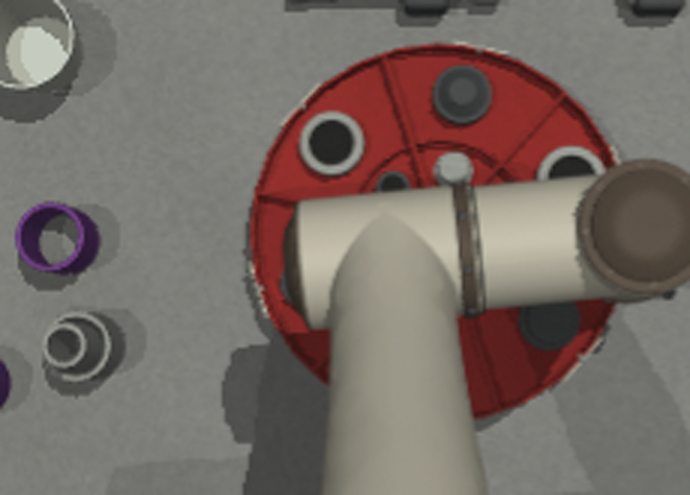

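The arm now hides the pointer. I'll release the knob, lift away and check the click from over the tubes.

Call:
arm_command:
  rows:
    - [[0,0,0],[0,0,0]]
    - [[0,0,0],[0,0,0]]
    - [[0,0,0],[0,0,0]]
    - [[0,0,0],[0,0,0]]
  grip: 1

```text
clock: 6.4
position: [535.1, -104.0, 65.6]
ee_rot: [0.98, -0.197, -0.001, 0.0]
contact_force: [0.8, -0.4, -0.4]
gripper_width: 80.1
grasp_force: 0.0
```

Call:
arm_command:
  rows:
    - [[0,0,-0.15],[0,0,0]]
    - [[0,0,-0.35],[0,0,0]]
    - [[0,0,-0.5],[0,0,0]]
    - [[0,0,-0.5],[0,0,0]]

```text
clock: 6.8
position: [539.2, -104.0, 197.3]
ee_rot: [0.98, -0.197, 0.006, -0.001]
contact_force: [-0.1, -0.1, -0.6]
gripper_width: 85.5
grasp_force: 0.0
```

Call:
arm_command:
  rows:
    - [[-0.48,-0.75,0],[0,0,0]]
    - [[-0.48,-0.75,0],[0,0,0]]
    - [[-0.48,-0.75,0],[0,0,0]]
    - [[-0.48,-0.75,0],[0,0,0]]
    - [[-0.48,-0.75,0],[0,0,0]]

```text
clock: 7.3
position: [496.6, 118.4, 190.4]
ee_rot: [0.981, -0.196, -0.001, 0.0]
contact_force: [0.1, -1.0, 0.8]
gripper_width: 85.0
grasp_force: 0.0
```

Call:
arm_command:
  rows:
    - [[-0.48,-0.75,0],[0,0,0]]
    - [[-0.48,-0.75,0],[0,0,0]]
    - [[-0.48,-0.75,0],[0,0,0]]
    - [[-0.48,-0.75,0],[0,0,0]]
    - [[-0.48,-0.75,0],[0,0,0]]

```text
clock: 7.8
position: [458.5, 338.2, 190.0]
ee_rot: [0.981, -0.196, -0.0, 0.001]
contact_force: [-0.2, -0.8, 0.2]
gripper_width: 85.5
grasp_force: 0.0
```

```bash
python3 - <<'E'
from h import *
im,d=arm.get_image("top");np.save("top2.npy",d);cv2.imwrite("pics/top2.png",im)
P=cloud("top",d);C=np.array([562.9,25.6]);C0=np.array([561.5,25.3])
m=(P[...,2]>72)&(P[...,2]<104)&(np.hypot(P[...,0]-535,P[...,1]+102)<30)
p=P[m];q=p.mean(0);print("knob",len(p),q.round(1),[np.degrees(np.arctan2(*(q[:2]-c)[::-1])).round(2) for c in(C,C0)])
m=(P[...,2]>25)&(P[...,2]<60)&(np.hypot(P[...,0]-385,P[...,1]-60)<45)&(np.hypot(*(P[...,:2]-C0).transpose(2,0,1))>172)
p=P[m];q=np.median(p,0);print("pointer",len(p),q.round(1),p.mean(0).round(1),p.min(0).round(),p.max(0).round(),[np.degrees(np.arctan2(*(q[:2]-c)[::-1])).round(2) for c in(C,C0)])
big=cv2.resize(im[175:335,235:380],None,fx=3.7,fy=3.7,interpolation=cv2.INTER_CUBIC)
im0=cv2.imread("pics/top0.png");b2=cv2.resize(im0[262:310,165:210],None,fx=5,fy=5,interpolation=cv2.INTER_CUBIC)
o=np.zeros((max(big.shape[0],b2.shape[0]),big.shape[1]+b2.shape[1],3),np.uint8);o[:big.shape[0],:big.shape[1]]=big;o[:b2.shape[0],big.shape[1]:]=b2
print(o.shape,big.shape);cv2.imwrite("pics/crop2.png",o)
E
```

```text
knob 89 [ 533.4 -101.4   94.5] [np.float64(-103.07), np.float64(-102.5)]
pointer 59 [380.3  65.   46.3] [379.8  64.6  46.3] [371.  47.  28.] [391.  84.  54.] [np.float64(167.82), np.float64(167.64)]
(592, 761, 3) (592, 536, 3)
```

View pics/crop2.png

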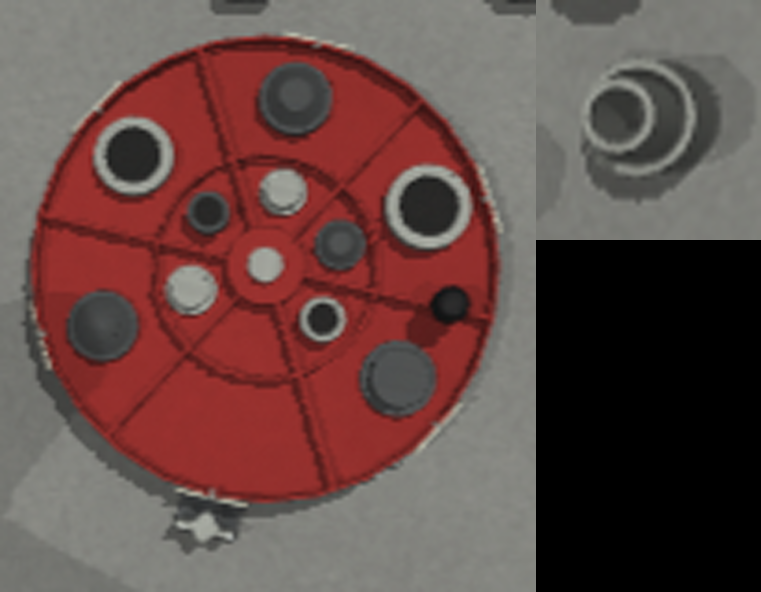

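Knob and pointer agree: the bay is at −102.5+90−180 = 167.5° and the pointer at 167.6°. In the picture the empty bay faces the pointer (205,515), so the stop has clicked in. Next, exact tube positions from the rings at (619,115) and (637,117).

```bash
python3 - <<'E'
from h import *
S=world("top",[181.3,284.6],90)[0];L=world("top",[184.8,285.0],60)[0];print("small",S,"large",L)
# edge check on rings: bright pixels at ring heights
im=cv2.imread("pics/top0.png").astype(int);g=im.mean(2);P=cloud("top",np.load("top0.npy"))
for n,z,r in(("s",90,19),("l",60,30)):
    v,u=np.indices(g.shape);m=(abs(P[...,2]-z)<6)&(np.hypot(P[...,0]-460,P[...,1]-335)<42)
    W=world("top",np.c_[u[m],v[m]],z)[:,:2];(x,y),rr=cv2.minEnclosingCircle(W.astype(np.float32));print(n,m.sum(),x,y,rr)
rows([[S[0],S[1],120],[S[0],S[1],65]],yaw=-12.5)
E
```

```text
small [460.92780867 335.61204702  90.        ] large [460.09263962 334.47227002  60.        ]
s 87 460.74224853515625 336.6000061035156 18.94460678100586
l 141 459.8431091308594 333.73150634765625 29.842912673950195
clock 7.85 pos [458.6 339.9 189.8] heading -22.5 turn z -0.0556 w 85.5
[0.015, 0.012, 0.279]
[0.015, 0.012, 0.499]
```

Call:
arm_command:
  rows:
    - [[0.018,0.012,0.2],[0,0,-0.0556]]
    - [[0.018,0.012,0.4],[0,0,-0.0556]]
    - [[0.018,0.012,0.499],[0,0,-0.0556]]
    - [[0.018,0.012,0.499],[0,0,-0.0556]]
    - [[0.018,0.012,0.499],[0,0,-0.0556]]

```text
clock: 8.35
position: [462.9, 330.4, 66.5]
ee_rot: [0.994, -0.111, -0.0, 0.001]
contact_force: [0.8, 0.2, 0.9]
gripper_width: 85.3
grasp_force: 0.0
```

Call:
arm_command:
  rows:
    - [[0,0,0],[0,0,0]]
    - [[0,0,0],[0,0,0]]
    - [[0,0,0],[0,0,0]]
    - [[0,0,0],[0,0,0]]
    - [[0,0,0],[0,0,0]]
  grip: 0

```text
clock: 8.85
position: [463.7, 332.1, 68.6]
ee_rot: [0.994, -0.11, 0.002, -0.002]
contact_force: [0.2, 1.5, 5.7]
gripper_width: 36.6
grasp_force: 58.9
```

```bash
python3 - <<'E'
from h import *
s=arm.read_state();p=np.array(s["position"]);print(p,s["contact_force"],s["wrist_torque"],s["gripper_width"],s["grasp_force"])
rows([p,[p[0],p[1],200],[510,37.3,200]],yaw=-12.5)
E
```

```text
[463.67017144 332.1416068   68.57709249] [0.17696671 1.54452802 5.65541835] [ 0.29315165  0.09512694 -0.04495232] 36.56939523822862 58.90709850587882
clock 8.85 pos [463.7 332.1  68.6] heading -12.68 turn z -0.001 w 36.6
[0.0, 0.0, 0.0]
[0.001, -0.002, -0.526]
[0.441, 1.108, -0.529]
```

Call:
arm_command:
  rows:
    - [[0,0,-0.06],[0,0,0]]
    - [[0,0,-0.16],[0,0,0]]
    - [[0,0,-0.3],[0,0,0]]
    - [[0,0,-0.44],[0,0,0]]
    - [[0,0,-0.54],[0,0,0]]

```text
clock: 9.35
position: [462.0, 330.4, 203.0]
ee_rot: [0.994, -0.111, -0.0, -0.0]
contact_force: [0.9, 0.3, -3.3]
gripper_width: 36.7
grasp_force: 60.2
```

Call:
arm_command:
  rows:
    - [[0.04,0.1,0],[0,0,0]]
    - [[0.11,0.26,0],[0,0,0]]
    - [[0.18,0.42,0],[0,0,0]]
    - [[0.24,0.58,0],[0,0,0]]
    - [[0.3,0.74,0],[0,0,0]]

```text
clock: 9.85
position: [493.5, 131.6, 200.5]
ee_rot: [0.994, -0.111, -0.001, 0.001]
contact_force: [-0.3, 0.8, -2.5]
gripper_width: 36.8
grasp_force: 60.3
```

Call:
arm_command:
  rows:
    - [[0.06,0.14,0],[0,0,0]]
    - [[0.11,0.27,0],[0,0,0]]
    - [[0.15,0.37,0],[0,0,0]]
    - [[0.15,0.37,0],[0,0,0]]
    - [[0.15,0.37,0],[0,0,0]]

```text
clock: 10.35
position: [510.1, 34.6, 200.6]
ee_rot: [0.994, -0.112, -0.001, 0.0]
contact_force: [0.9, 0.1, -3.6]
gripper_width: 36.7
grasp_force: 60.4
```

Call:
arm_command:
  rows:
    - [[0,0,0],[0,0,0]]
    - [[0,0,0],[0,0,0]]
    - [[0,0,0],[0,0,0]]
    - [[0,0,0],[0,0,0]]

```text
clock: 10.75
position: [511.0, 35.8, 201.5]
ee_rot: [0.994, -0.11, -0.0, -0.0]
contact_force: [-0.6, -0.3, -3.0]
gripper_width: 36.3
grasp_force: 60.4
```

```bash
python3 - <<'E'
from h import *
s=arm.read_state();p=np.array(s["position"]);print(p,s["contact_force"],s["gripper_width"],s["joint_vel"])
rows([[512.3,36.8,130],[512.3,36.8,102]],yaw=-12.5)
im,d=arm.get_image("scene");np.save("scene3.npy",d)
P=cloud("scene",d)
# tube body below fingers: horizontal slices, circle fit r=19
from scipy.optimize import least_squares
for z in range(140,200,6):
    m=(abs(P[...,2]-z)<3)&(np.hypot(P[...,0]-510,P[...,1]-37)<45);q=P[m][:,:2]
    if len(q)>15:
        f=least_squares(lambda c:np.hypot(*(q-c).T)-19,[510,37],loss="soft_l1");print(z,len(q),f.x.round(1),np.abs(f.fun).mean().round(2))
t=arm.get_image("top")[0]
c=cv2.resize(im[120:360,200:520],None,fx=2,fy=2);cv2.imwrite("pics/c3.png",c)
E
```

```text
[510.98808106  35.83836717 201.52750167] [-0.59656512 -0.29540046 -2.99293209] 36.29162383888901 [-4.91220048e-03  1.66705811e-03  1.21910010e-05  1.25597516e-03
 -1.35750951e-03  1.41693950e-03]
clock 10.75 pos [511.   35.8 201.5] heading -12.67 turn z -0.0009 w 36.3
[0.004, -0.005, 0.286]
[0.004, -0.005, 0.398]
140 46 [508.   40.6] 0.86
146 43 [507.8  40.6] 0.78
152 47 [507.6  40.3] 0.93
158 45 [507.7  40.2] 0.99
164 46 [508.   40.3] 1.0
170 51 [508.6  39.7] 1.18
176 44 [508.6  39.4] 1.09
182 48 [508.2  38.8] 0.99
188 47 [507.6  39.2] 0.9
194 51 [507.9  38.5] 0.97
```

View pics/c3.png

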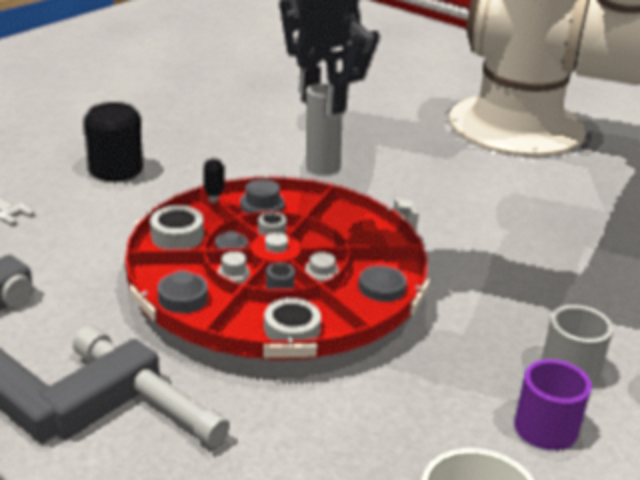

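The small tube hangs upright in the gripper over the empty bay. I'll check the scene camera's bias against the tray hub before using its offset.

```bash
python3 - <<'E'
from h import *
from scipy.optimize import least_squares
P=cloud("scene",np.load("scene3.npy"))
for n,c,z0,z1 in(("nut",(562,25),58,68),("knob",(534.5,-101.5),60,104)):
    m=(P[...,2]>z0)&(P[...,2]<z1)&(np.hypot(P[...,0]-c[0],P[...,1]-c[1])<22);q=P[m];print(n,len(q),q.mean(0).round(1),((q.max(0)+q.min(0))/2).round(1),np.ptp(q,0).round(1))
q2=q[(q[:,2]<96)&(q[:,2]>64)][:,:2];f=least_squares(lambda c:np.hypot(*(q2-c).T)-13,[534,-101],loss="soft_l1");print("knob fit",f.x,"expected",np.array([562.7,25.6])+130*np.array([np.cos(np.radians(-102.5)),np.sin(np.radians(-102.5))]))
m=(np.hypot(P[...,0]-508,P[...,1]-40)<24)&(P[...,2]>70)&(P[...,2]<190);z=np.sort(P[m][:,2]);print("bottom",z[:8].round(1),np.percentile(z,2))
# rim circle in scene: z 47..53 at radius 158..170
m=(abs(P[...,2]-50)<4)&(abs(np.hypot(P[...,0]-562,P[...,1]-25)-163)<8);q=P[m][:,:2]
f=least_squares(lambda c:np.hypot(*(q-c[:2]).T)-c[2],[562,25,163],loss="soft_l1");print("rim",len(q),f.x)
E
```

```text
nut 75 [563.9  27.6  62.3] [561.9  27.1  61.6] [27.3 24.5  6.7]
knob 174 [540.1 -94.9  83.8] [537.4 -97.1  80.8] [24.  23.  41.1]
knob fit [ 533.62358486 -101.45211763] expected [ 534.56285019 -101.31848093]
bottom [134.9 135.8 136.  136.3 136.4 136.6 137.4 137.5] 137.61397111533685
rim 931 [563.50361923  26.91393879 162.85109131]
```

Call:
arm_command:
  rows:
    - [[0.008,0.003,0.08],[0,0,0]]
    - [[0.008,0.003,0.18],[0,0,0]]
    - [[0.008,0.003,0.26],[0,0,0]]
    - [[0.008,0.003,0.3],[0,0,0]]
    - [[0.008,0.003,0.3],[0,0,0]]

```text
clock: 11.35
position: [512.1, 33.8, 125.3]
ee_rot: [0.994, -0.111, -0.001, 0.001]
contact_force: [-0.7, -1.7, -3.6]
gripper_width: 36.5
grasp_force: 60.5
```

Call:
arm_command:
  rows:
    - [[0,0,0.02],[0,0,0]]
    - [[0,0,0.04],[0,0,0]]
    - [[0,0,0.06],[0,0,0]]
    - [[0,0,0.07],[0,0,0]]
    - [[0,0,0.07],[0,0,0]]

```text
clock: 11.85
position: [512.6, 34.0, 108.8]
ee_rot: [0.994, -0.111, -0.0, 0.0]
contact_force: [-0.2, 0.6, -3.4]
gripper_width: 36.6
grasp_force: 60.5
```

Call:
arm_command:
  rows:
    - [[0,0,0.005],[0,0,0]]
    - [[0,0,0.01],[0,0,0]]
    - [[0,0,0.015],[0,0,0]]
    - [[0,0,0.02],[0,0,0]]
    - [[0,0,0.02],[0,0,0]]

```text
clock: 12.35
position: [512.7, 34.0, 103.9]
ee_rot: [0.994, -0.111, -0.0, 0.0]
contact_force: [0.0, -0.6, -3.4]
gripper_width: 36.9
grasp_force: 60.5
```

Call:
arm_command:
  rows:
    - [[0,0,0.004],[0,0,0]]
    - [[0,0,0.007],[0,0,0]]
    - [[0,0,0.01],[0,0,0]]
    - [[0,0,0.01],[0,0,0]]
    - [[0,0,0.01],[0,0,0]]

```text
clock: 12.85
position: [512.9, 34.1, 101.5]
ee_rot: [0.994, -0.111, -0.0, 0.0]
contact_force: [-0.6, -0.9, -3.4]
gripper_width: 36.6
grasp_force: 60.5
```

Call:
arm_command:
  rows:
    - [[0,0,0.003],[0,0,0]]
    - [[0,0,0.006],[0,0,0]]
    - [[0,0,0.006],[0,0,0]]
    - [[0,0,0.006],[0,0,0]]

```text
clock: 13.25
position: [513.3, 34.1, 100.6]
ee_rot: [0.994, -0.111, 0.001, -0.0]
contact_force: [0.4, -0.5, 2.1]
gripper_width: 36.4
grasp_force: 60.7
```

The force rises at z 100.6, just where the floor should be, so the tube is down. Release.

Call:
arm_command:
  rows:
    - [[0,0,0],[0,0,0]]
    - [[0,0,0],[0,0,0]]
    - [[0,0,0],[0,0,0]]
    - [[0,0,0],[0,0,0]]
  grip: 1

```text
clock: 13.65
position: [513.0, 34.1, 100.1]
ee_rot: [0.994, -0.111, 0.0, -0.0]
contact_force: [0.7, 0.1, -0.6]
gripper_width: 85.2
grasp_force: 0.0
```

Call:
arm_command:
  rows:
    - [[0,0,-0.04],[0,0,0]]
    - [[0,0,-0.14],[0,0,0]]
    - [[0,0,-0.28],[0,0,0]]
    - [[0,0,-0.4],[0,0,0]]
    - [[0,0,-0.4],[0,0,0]]

```text
clock: 14.15
position: [515.8, 34.7, 205.7]
ee_rot: [0.994, -0.11, 0.005, -0.002]
contact_force: [-0.0, 0.1, -0.2]
gripper_width: 85.2
grasp_force: 0.0
```

Call:
arm_command:
  rows:
    - [[-0.22,-0.5,0],[0,0,0]]
    - [[-0.22,-0.5,0],[0,0,0]]
    - [[-0.22,-0.5,0],[0,0,0]]
    - [[-0.22,-0.5,0],[0,0,0]]
    - [[-0.22,-0.5,0],[0,0,0]]

```text
clock: 14.65
position: [486.3, 168.7, 200.0]
ee_rot: [0.994, -0.11, -0.0, 0.0]
contact_force: [-0.6, -0.8, -1.0]
gripper_width: 85.5
grasp_force: 0.0
```

```bash
python3 - <<'E'
from h import *
im,d=arm.get_image("top");cv2.imwrite("pics/top4.png",im);P=cloud("top",d);v,u=np.indices(d.shape)
def ring(n,c,z,w=5,rad=42):
    m=(abs(P[...,2]-z)<w)&(np.hypot(P[...,0]-c[0],P[...,1]-c[1])<rad)
    W=world("top",np.c_[u[m],v[m]],z)[:,:2];(x,y),r=cv2.minEnclosingCircle(W.astype(np.float32));print(n,m.sum(),round(x,1),round(y,1),round(r,1))
ring("large",(460,333),60);ring("small",(510,37),122,6,30)
rows([[461,333,150],[461,333,27]],yaw=-12.5)
i2=im[175:320,150:400];cv2.imwrite("pics/c4.png",cv2.resize(i2,None,fx=3,fy=3,interpolation=cv2.INTER_CUBIC))
E
```

```text
large 0 0.0 0.0 0.0
small 83 510.5 38.3 18.5
clock 14.7 pos [486.4 167.9 199.9] heading -12.71 turn z -0.0011 w 85.5
[-0.244, -0.622, 0.2]
[-0.244, -0.622, 0.692]
```

View pics/c4.png

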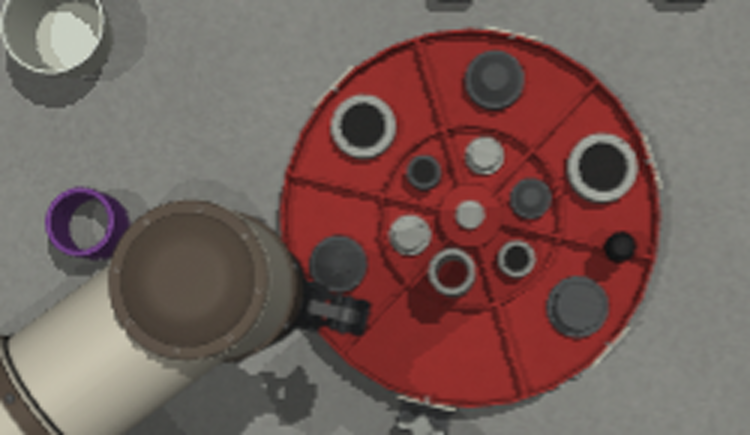

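The small tube stands in the inner compartment (452,272 in the crop), measured at (510.5, 38.3) against a target of (510, 37.3). The arm hides the large tube from above, so I'll use the scene camera for it.

```bash
python3 - <<'E'
from h import *
from scipy.optimize import least_squares
d=arm.get_image("scene")[1];P=cloud("scene",d)
for z in(20,35,50):
    m=(abs(P[...,2]-z)<6)&(np.hypot(P[...,0]-460,P[...,1]-334)<40);q=P[m][:,:2];q=q[np.hypot(*(q-[460,334]).T)>24]
    f=least_squares(lambda c:np.hypot(*(q-c).T)-30,[460,334],loss="soft_l1");print(z,len(q),f.x.round(1),np.abs(f.fun).mean())
m=(abs(P[...,2]-60)<3)&(np.hypot(P[...,0]-460,P[...,1]-334)<40);q=P[m];print(q.mean(0),((q.max(0)+q.min(0))/2))
E
```

```text
20 65 [460.  336.8] 0.9356865094977149
35 195 [460.9 336.7] 1.6029277683516376
50 229 [461.6 335.9] 1.982537552622701
[462.15932021 337.69098919  59.58005179] [461.80342385 337.11998781  59.85769539]
```

Call:
arm_command:
  rows:
    - [[-0.246,-0.628,0],[0,0,0]]
    - [[-0.246,-0.628,0],[0,0,0]]
    - [[-0.246,-0.628,0],[0,0,0]]
    - [[-0.246,-0.628,0],[0,0,0]]
    - [[-0.246,-0.628,0],[0,0,0]]

```text
clock: 15.25
position: [461.4, 336.0, 199.6]
ee_rot: [0.994, -0.11, -0.0, 0.0]
contact_force: [-0.0, -1.2, -0.5]
gripper_width: 85.4
grasp_force: 0.0
```

Call:
arm_command:
  rows:
    - [[0,0,0],[0,0,0]]
    - [[0,0,0.14],[0,0,0]]
    - [[0,0,0.3],[0,0,0]]
    - [[0,0,0.42],[0,0,0]]
    - [[0,0,0.42],[0,0,0]]

```text
clock: 15.75
position: [459.6, 330.3, 91.1]
ee_rot: [0.994, -0.113, -0.003, 0.004]
contact_force: [-0.2, 0.2, -0.7]
gripper_width: 85.5
grasp_force: 0.0
```

Call:
arm_command:
  rows:
    - [[0,0,0.08],[0,0,0]]
    - [[0,0,0.16],[0,0,0]]
    - [[0,0,0.24],[0,0,0]]
    - [[0,0,0.27],[0,0,0]]
    - [[0,0,0.27],[0,0,0]]

```text
clock: 16.25
position: [461.9, 334.1, 28.1]
ee_rot: [0.994, -0.111, 0.0, 0.0]
contact_force: [-0.5, 0.1, 0.2]
gripper_width: 85.6
grasp_force: 0.0
```

Call:
arm_command:
  rows:
    - [[0,0,0],[0,0,0]]
    - [[0,0,0],[0,0,0]]
    - [[0,0,0],[0,0,0]]
    - [[0,0,0],[0,0,0]]
    - [[0,0,0],[0,0,0]]
  grip: 0

```text
clock: 16.75
position: [462.4, 335.6, 29.8]
ee_rot: [0.994, -0.11, 0.001, -0.001]
contact_force: [-1.5, -1.4, 5.6]
gripper_width: 58.9
grasp_force: 63.7
```

Call:
arm_command:
  rows:
    - [[0,0,-0.06],[0,0,0]]
    - [[0,0,-0.16],[0,0,0]]
    - [[0,0,-0.3],[0,0,0]]
    - [[0,0,-0.44],[0,0,0]]
    - [[0,0,-0.52],[0,0,0]]

```text
clock: 17.25
position: [461.8, 335.4, 160.6]
ee_rot: [0.994, -0.111, 0.001, -0.002]
contact_force: [-0.7, 0.1, -3.8]
gripper_width: 58.5
grasp_force: 65.8
```

Call:
arm_command:
  rows:
    - [[0.02,0.1,0],[0,0,0]]
    - [[0.04,0.26,0],[0,0,0]]
    - [[0.07,0.42,0],[0,0,0]]
    - [[0.1,0.58,0],[0,0,0]]
    - [[0.12,0.74,0],[0,0,0]]

```text
clock: 17.75
position: [448.9, 146.0, 157.5]
ee_rot: [0.994, -0.111, -0.0, -0.0]
contact_force: [0.2, -0.9, -3.6]
gripper_width: 59.1
grasp_force: 65.7
```

Call:
arm_command:
  rows:
    - [[0.02,0.14,0],[0,0,0]]
    - [[0.05,0.28,0],[0,0,0]]
    - [[0.06,0.375,0],[0,0,0]]
    - [[0.06,0.375,0],[0,0,0]]
    - [[0.06,0.375,0],[0,0,0]]

```text
clock: 18.25
position: [443.4, 52.5, 157.6]
ee_rot: [0.994, -0.112, -0.0, -0.0]
contact_force: [-0.4, 0.4, -3.5]
gripper_width: 58.7
grasp_force: 65.8
```

Call:
arm_command:
  rows:
    - [[0,0,0],[0,0,0]]
    - [[0,0,0],[0,0,0]]
    - [[0,0,0],[0,0,0]]
    - [[0,0,0],[0,0,0]]

```text
clock: 18.65
position: [443.8, 53.5, 157.5]
ee_rot: [0.994, -0.11, -0.0, 0.0]
contact_force: [0.6, 0.3, -3.3]
gripper_width: 58.8
grasp_force: 65.8
```

```bash
python3 - <<'E'
from h import *
from scipy.optimize import least_squares
rows([[444.6,52.5,70]],yaw=-12.5)
d=arm.get_image("scene")[1];P=cloud("scene",d)
for z in range(135,175,8):
    m=(abs(P[...,2]-z)<4)&(np.hypot(P[...,0]-444,P[...,1]-52)<40);q=P[m][:,:2]
    if len(q)>15:
        f=least_squares(lambda c:np.hypot(*(q-c).T)-30,[444,52],loss="soft_l1");print(z,len(q),f.x.round(1))
E
```

```text
clock 18.65 pos [443.8  53.5 157.5] heading -12.68 turn z -0.001 w 58.8
[0.004, 0.003, 0.35]
135 87 [441.7  54.7]
143 95 [442.3  54.6]
151 91 [441.8  54.2]
159 78 [441.5  54.8]
167 114 [442.3  58.4]
```

Call:
arm_command:
  rows:
    - [[0.006,0.003,0.08],[0,0,0]]
    - [[0.006,0.003,0.18],[0,0,0]]
    - [[0.006,0.003,0.26],[0,0,0]]
    - [[0.006,0.003,0.29],[0,0,0]]
    - [[0.006,0.003,0.29],[0,0,0]]

```text
clock: 19.2
position: [444.7, 51.8, 84.3]
ee_rot: [0.994, -0.111, -0.001, 0.001]
contact_force: [-0.1, -0.1, -3.9]
gripper_width: 58.8
grasp_force: 65.9
```

Call:
arm_command:
  rows:
    - [[0,0,0.02],[0,0,0]]
    - [[0,0,0.04],[0,0,0]]
    - [[0,0,0.06],[0,0,0]]
    - [[0,0,0.07],[0,0,0]]
    - [[0,0,0.07],[0,0,0]]

```text
clock: 19.7
position: [444.9, 51.8, 67.3]
ee_rot: [0.994, -0.111, -0.0, 0.0]
contact_force: [-0.4, -1.2, -4.4]
gripper_width: 59.3
grasp_force: 65.9
```

Call:
arm_command:
  rows:
    - [[0,0,0.004],[0,0,0]]
    - [[0,0,0.008],[0,0,0]]
    - [[0,0,0.012],[0,0,0]]
    - [[0,0,0.014],[0,0,0]]
    - [[0,0,0.014],[0,0,0]]

```text
clock: 20.2
position: [445.1, 51.9, 64.0]
ee_rot: [0.994, -0.111, -0.0, 0.0]
contact_force: [-0.1, -0.4, -3.4]
gripper_width: 59.0
grasp_force: 65.9
```

Call:
arm_command:
  rows:
    - [[0,0,0.003],[0,0,0]]
    - [[0,0,0.006],[0,0,0]]
    - [[0,0,0.008],[0,0,0]]
    - [[0,0,0.008],[0,0,0]]
    - [[0,0,0.008],[0,0,0]]

```text
clock: 20.7
position: [445.1, 51.9, 62.0]
ee_rot: [0.994, -0.111, -0.0, 0.0]
contact_force: [0.5, 0.7, -4.6]
gripper_width: 59.1
grasp_force: 65.9
```

Call:
arm_command:
  rows:
    - [[0,0,0.002],[0,0,0]]
    - [[0,0,0.004],[0,0,0]]
    - [[0,0,0.004],[0,0,0]]
    - [[0,0,0.004],[0,0,0]]

```text
clock: 21.1
position: [445.2, 51.9, 61.8]
ee_rot: [0.994, -0.111, 0.0, -0.0]
contact_force: [-2.5, -0.3, 6.4]
gripper_width: 59.1
grasp_force: 66.7
```

Down on the floor, so release, lift and back away.

Call:
arm_command:
  rows:
    - [[0,0,0],[0,0,0]]
    - [[0,0,0],[0,0,0]]
    - [[0,0,0],[0,0,0]]
    - [[0,0,0],[0,0,0]]
  grip: 1

```text
clock: 21.5
position: [445.3, 52.0, 61.0]
ee_rot: [0.994, -0.111, 0.0, -0.0]
contact_force: [0.8, -0.6, -0.4]
gripper_width: 85.5
grasp_force: 0.0
```

Call:
arm_command:
  rows:
    - [[0,0,-0.04],[0,0,0]]
    - [[0,0,-0.14],[0,0,0]]
    - [[0,0,-0.3],[0,0,0]]
    - [[0,0,-0.46],[0,0,0]]
    - [[0,0,-0.56],[0,0,0]]

```text
clock: 22.0
position: [446.2, 52.2, 205.0]
ee_rot: [0.994, -0.111, 0.002, -0.001]
contact_force: [0.1, 0.9, 0.6]
gripper_width: 85.6
grasp_force: 0.0
```

Call:
arm_command:
  rows:
    - [[0,-0.9,0],[0,0,0]]
    - [[0,-0.9,0],[0,0,0]]
    - [[0,-0.9,0],[0,0,0]]
    - [[0,-0.9,0],[0,0,0]]
    - [[0,-0.9,0],[0,0,0]]

```text
clock: 22.5
position: [495.3, 274.9, 201.7]
ee_rot: [0.994, -0.11, 0.001, -0.001]
contact_force: [-0.4, -0.7, -0.7]
gripper_width: 85.5
grasp_force: 0.0
```

```bash
python3 - <<'E'
from h import *
im,d=arm.get_image("top");P=cloud("top",d);v,u=np.indices(d.shape)
def ring(n,c,z,w=5,rad=42):
    m=(abs(P[...,2]-z)<w)&(np.hypot(P[...,0]-c[0],P[...,1]-c[1])<rad)
    W=world("top",np.c_[u[m],v[m]],z)[:,:2];(x,y),r=cv2.minEnclosingCircle(W.astype(np.float32));print(n,m.sum(),round(x,1),round(y,1),round(r,1),"z",P[m][:,2].mean().round(1))
ring("large",(444,52),92);ring("small",(510,37),122,6,30)
m=(P[...,2]>72)&(P[...,2]<104)&(np.hypot(P[...,0]-535,P[...,1]+102)<30);q=P[m].mean(0);print("knob",q.round(1),np.degrees(np.arctan2(q[1]-25.3,q[0]-561.5)))
cv2.imwrite("pics/c5.png",cv2.resize(im[110:330,130:480],None,fx=2.2,fy=2.2,interpolation=cv2.INTER_CUBIC));print(arm.read_state()["contact_force"])
E
```

```text
large 122 442.9 50.5 29.5 z 91.2
small 79 510.5 38.3 18.5 z 120.8
knob [ 533.4 -101.4   94.9] -102.4962771384249
[ 2.43194605  1.2251667  -1.0075401 ]
```

View pics/c5.png

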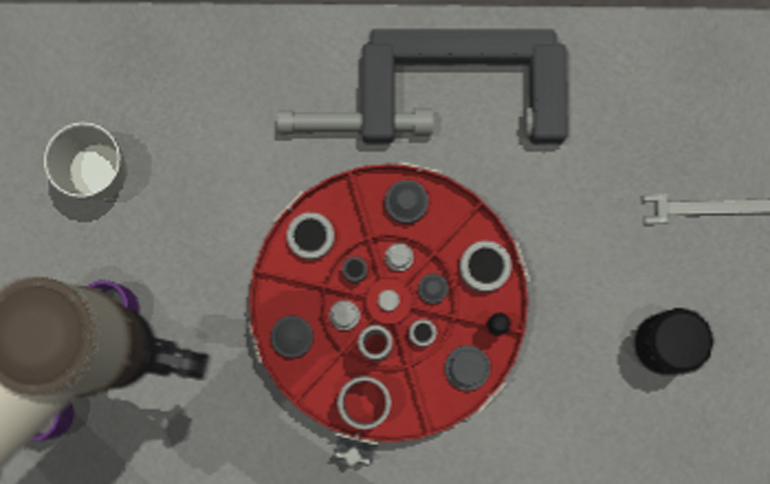

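Both tubes stand in the bay: the small one at (375,343), the large one at (364,403). The tray is unmoved at −102.5°, and the arm is clear. I'll let it settle and hand in.

Call:
arm_command:
  rows:
    - [[0,0,0],[0,0,0]]
    - [[0,0,0],[0,0,0]]
    - [[0,0,0],[0,0,0]]
    - [[0,0,0],[0,0,0]]
    - [[0,0,0],[0,0,0]]

```text
clock: 23.05
position: [494.7, 270.6, 201.4]
ee_rot: [0.994, -0.111, 0.0, -0.0]
contact_force: [0.7, 0.1, 1.3]
gripper_width: 85.7
grasp_force: 0.0
```

```bash
python3 -c "
from bench import arm
print(arm.job_done())"
```

```text
the job is handed in; nothing more can be done
None
```

I handed the job in at about 23 s: by my last camera check the carousel is at its stop and both tubes stand upright in the empty bay, about 1–2 mm from their compartment centres; the hand-in returned no verdict.

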